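Put the bottom bracket tools back in the foam tray

ROBOT

A 6-joint arm with a two-finger parallel gripper is mounted at the origin on the work surface. World frame = base frame: x ahead of the robot, y to its left, z up, the work surface at z = 0. Lengths are in m, angles in rad, forces in N, time in s.
With the tool pointing down it reaches from about 0.325 to 0.9 m from the base axis. Payload 6.1 kg.
Tool frame: the origin (TCP) lies on the centre line of the jaws, within the pads' length; the fingertips stand 17 mm ahead of it and the grasp point (between the pads) lies 2 mm behind it (env.tips_ahead is the distance from the TCP to the fingertips, in m); z points along the fingers, y is the direction in which the jaws open and shut (so a half turn about z gives the same grasp; the last joint's range is limited). The gripper opens to 87 mm and grips with 3 to 60 N. Pads are 19 mm wide; open, the fingers measure 117 mm over their backs; the gripper's body (75 mm by 190 mm) begins 51 mm behind the grasp point.
Start: joints at [1.131, 0.22, 1.526, -0, 1.395, -0.126], TCP at [0.193, 0.594, 0.24] pointing down, gripper open.
Joint ranges: [-2.98, 2.98], [-0.91, 2.08], [0.09, 2.57], [-1.24, 4.39], [0.2, 2.65], [-2.68, 2.68]. Speed limits (rad/s): [2.57, 2.57, 3.01, 3.14, 3.14, 3.14].

INTERFACE

Orientations are given as a unit quaternion [x, y, z, w].
In Python, from workcell import env gives the robot as it stands.
- The arm moves only by the shell command python3 -m creep 'ROWS'. ROWS is JSON, a list of rows, each a list of 7 numbers: the shift along the tool's x, y, z in cm, then the turn, a rotation vector about the tool's x, y, z in degrees, then the finger opening in cm, from 0 to 8.7. In form: [[x, y, z, ax, ay, az, jaw], ...]. A call has 1 to 20 rows; each row is the pose to reach, as a shift and turn from the pose commanded when the call began, along the tool's axes at that moment; what a row does not reach only later rows make up. A row lasts 1/8 s, in which the tool goes at most 62.5 mm and 10.7 degrees, less where a joint would pass 70% of its speed; a pose out of reach is approached as far as the arm can. A call with a gripper value outside its range is refused whole. The fingers move at their own pace and stop on an object; the grip force is fixed at half the most. Time passes only in rows, so rows that repeat a pose let the fingers close. It gives the time, the measured TCP pose, the force and the opening at its end, in the units of the state.
- env.observe(): the state, without advancing time (a new reading comes with each control period).
- env.grab_frame(name): name is "scene" or "top"; returns (picture, depth): 384x512x3 uint8, blue, green, red; 384x512 float32, m along the optical axis (not along the pixel's ray), 0 where there is no reading.
- env.camera_info(name): a dict with "fx", "fy", "cx", "cy" (pixels), "T" (4x4, takes a point from camera to world coordinates). Camera axes: x right, y up, looking along -z (the intrinsics and any distortion apply to the point x, -y, -z); pixel columns grow to the right and rows downward; lengths in m; the calibration is good to about 2 mm. A picture is of the moment at which its call begins. camera_info takes no time and is no camera call.
- env.finish_job(): hands the job in, once; it reports no verdict.
Trained networks look in the newest picture that a camera, given by its name, has taken for a name from the list of things; names that differ only in an ending like _2 or _b are one class to them, and where a whole thing is asked for, a point or a joint stands for the part that bears it (a point fixed in the world has none). Each returns a list of dicts, best first, with "conf" (0 to 1); they miss things now and then, are a little off and sometimes report something else, mostly with a low value. They report only what shows in the picture. A call takes as long as a camera call. They do not tell look-alikes from the thing itself.
- env.recognise(target, camera): "bbox" ([left, top, right, bottom] in pixels, round what is visible of it).
- env.regions_of(target, camera): "pixels" (384x512 bool, what is visible of it) and "bbox" ([left, top, right, bottom] in pixels, round what is visible of it).
- env.place_of(target, camera): "uv" ([column, row] in pixels: a listed point, or the origin of a listed thing).
The state is a dict: "time_s": time; "joint_positions": joint angles; "qvel": joint speeds; "joint_efforts": joint torques, N m; "tcp_pos": TCP position; "eef_rot": TCP orientation; "wrist_force": force on the tool from outside, world axes, zero at the start; "moment": the same for the moment, N m; "opening": finger opening in m.
Only numpy, scipy, OpenCV 4.12 (cv2) and the standard library are available. Lean on these libraries where they do the work, as an engineer would, in place of code of your own. Each camera call takes 0.05 s, during which the arm holds its last target. There are 200 camera calls.

TASK

The bottom bracket job is finished: put the four tools (bottom bracket socket, crank puller, chain tool and folding hex key set) back into the foam-lined tool tray, each lying fully down in the cut-out made for its shape. The bearing cup and the bottom bracket cartridge are bicycle parts and do not belong in the tray: leave them where they are on the bench.

Things in the scene. Friction and masses are not known exactly. Their poses are not given: they have to be found in the camera images.
- socket: Bottom bracket socket, a steel tool standing upright: round notched skirt 48 mm in diameter and 20 mm high, on it a round boss 32 mm in diameter up to 36 mm, with a small dark square hole in its top. Grip the boss. Origin: centre of the underside; z up. 0.2 kg.
- puller: Crank puller, steel tool lying along x: thin nose from x = -33 mm, threaded round barrel 28 mm in diameter from -25 to 11, hexagon (28 high, 32 mm wide) to 21, thin screw with 12 mm head to 43. Grip the barrel across y at x = -3, fingertips some 10 mm above its underside to clear the foam. Origin: underside, below the axis (14 mm up); z up. 0.22 kg.
- chain_tool: Chain tool, steel, from above a T: body 48 (x) by 22 (y) by 27 mm high, two slots across its top; a 4 mm pin sticks out to x = -30 mm, a thin screw to a cross bar at x = 43 mm, 48 mm long (y), 7 thick, axis 14 mm up. Grip the body across y, fingertips some 10 mm above its underside to clear the foam. Origin: centre of the body's underside; z up. 0.24 kg.
- hex_set: Folding hex key set: a plain oblong block 92 mm long (x), 32 wide (y), 26 high, two grey side plates with steel keys folded between them. Grip it across y, fingertips some 10 mm above its underside to clear the foam. Origin: centre of the underside; z up. 0.17 kg.
- cup: Look-alike: a bicycle's bearing cup, not a tool. A metal ring with a wide open bore 24 mm in diameter: notched flange 44 mm in diameter and 10 mm high below, a 35 mm collar above, 22 mm high in all. It stays on the bench. Origin: centre of the underside.
- cartridge: Look-alike: a bicycle's bottom bracket cartridge, not a tool. A dark steel cylinder 36 mm in diameter and 68 mm long lying along x, with a square-ended axle sticking out equally at both ends, 114 mm overall. It stays on the bench. Origin: underside of its middle.
- nest_socket: Inlay with a round pocket, 64 mm in diameter, for the socket. 120 (x) by 78 mm, black foam over yellow; four lie side by side along y, 80 mm apart, in any order, in a fixed steel tray, its rim level with the foam. Origin: centre of underside, 3 mm above the bench; pocket floor 6 mm, foam top 14 mm above it. Home: socket's origin over this origin, 6 mm up.
- nest_puller: Inlay for the puller: pocket 44 mm wide from x = -41 to 25, 27 wide on to 51. 120 (x) by 78 mm, black foam over yellow; four lie side by side along y, 80 mm apart, in any order, in a fixed steel tray, its rim level with the foam. Origin: centre of underside, 3 mm above the bench; pocket floor 6 mm, foam top 14 mm above it. Home: tool's origin over this origin, 6 mm up, x along x.
- nest_chain: Inlay for the chain tool: T pocket 38 mm wide from x = -32 to 32, 64 wide on to 54. 120 (x) by 78 mm, black foam over yellow; four lie side by side along y, 80 mm apart, in any order, in a fixed steel tray, its rim level with the foam. Origin: centre of underside, 3 mm above the bench; pocket floor 6 mm, foam top 14 mm above it. Home: tool's origin over this origin, 6 mm up, x along x.
- nest_hex: Inlay for the hex key set: oblong pocket 108 (x) by 47 mm. 120 (x) by 78 mm, black foam over yellow; four lie side by side along y, 80 mm apart, in any order, in a fixed steel tray, its rim level with the foam. Origin: centre of underside, 3 mm above the bench; pocket floor 6 mm, foam top 14 mm above it. Home: tool's origin over this origin, 6 mm up, x along x.
Mind the look-alikes: they are no part of the job. Leave any blue or green look-alike of the nest_chain alone.

How it is judged:
At the end, for the whole second after the job is handed in: Each tool rests level (0.12 rad) on the floor of its own cut-out: origin within 13 mm of the inlay's origin in plan and under 9 mm above it; all but the socket lie along the cut-out within 0.35 rad. Cup and cartridge rest within 25 mm of their start. All is released and at rest (horizontal distance between socket and nest_socket below 0.013 m and z of socket in the frame of nest_socket below 0.009 m and angle between each of socket, puller, chain_tool, hex_set's own z axis and vertical below 0.12 rad and linear speed of each of socket, puller, chain_tool, hex_set, cup, cartridge below 0.02 m/s and horizontal distance between puller and nest_puller below 0.013 m and z of puller in the frame of nest_puller below 0.009 m and angle between the x axis of puller and the x axis of nest_puller, either way round below 0.35 rad and horizontal distance between chain_tool and nest_chain below 0.013 m and z of chain_tool in the frame of nest_chain below 0.009 m and angle between the x axis of chain_tool and the x axis of nest_chain, either way round below 0.35 rad and horizontal distance between hex_set and nest_hex below 0.013 m and z of hex_set in the frame of nest_hex below 0.009 m and angle between the x axis of hex_set and the x axis of nest_hex, either way round below 0.35 rad and distance of each of cup, cartridge from where it was at the start of the episode below 0.025 m); the robot touches nothing.
It also fails if it takes over 102 s, if anything falls off the work surface, if the arm or the gripper's body presses on something with over 40 N, if the wrist force passes 120 N, or if a joint passes its speed limit or range.

## Working session

There is one attempt and no reset: what is moved stays moved. The work goes in short steps, Python scripts to look and compute and a shell command to move; the robot and the scene stay as the last step left them, time stands still between calls to the robot, and variables do not carry over. Pictures are saved under pics/ and viewed, about 12 in all and at most 16, crops included, and the job is handed in when it is done.

```bash
mkdir -p pics; ls; cat > h.py <<'E'
from workcell import env
import numpy as np, cv2
from scipy.spatial.transform import Rotation as R
def cloud(cam,d):
    i=env.camera_info(cam); v,u=np.mgrid[0:384,0:512]
    p=np.stack([(u-i['cx'])/i['fx']*d,-(v-i['cy'])/i['fy']*d,-d,np.ones_like(d)],-1)
    return (p@np.array(i['T']).T)[...,:3]
E
python3 - <<'E'
from h import *
ims=[]
for c in ['scene','top']:
    i,d=env.grab_frame(c); cv2.imwrite(f'pics/{c}0.png',i); np.save(f'{c}0.npy',d); 
    print(c,{k:np.round(v,3).tolist() for k,v in env.camera_info(c).items()})
P=cloud('top',np.load('top0.npy'))
for t in ['socket','puller','chain_tool','hex_set','cup','cartridge','nest_socket','nest_puller','nest_chain','nest_hex']:
    for r in env.place_of(t,'top')[:3]:
        u,v=np.array(r['uv']).round().astype(int); print(t,round(r['conf'],2),u,v,P[min(v,383),min(u,511)].round(3))
print(env.observe())
E
```

```text
pics
scene {'fx': 425.407, 'fy': 425.407, 'cx': 256.898, 'cy': 193.437, 'T': [[-0.171, -0.618, 0.768, 1.378], [0.985, -0.102, 0.136, 0.199], [-0.006, 0.78, 0.626, 0.75], [0.0, 0.0, 0.0, 1.0]]}
top {'fx': 499.493, 'fy': 499.493, 'cx': 261.162, 'cy': 193.34, 'T': [[-0.024, 0.983, -0.182, 0.184], [-1.0, -0.024, 0.003, 0.054], [-0.002, 0.182, 0.983, 1.619], [0.0, 0.0, 0.0, 1.0]]}
socket 0.61 204 208 [0.435 0.236 0.028]
puller 0.51 354 205 [ 0.434 -0.25   0.02 ]
chain_tool 0.44 257 207 [0.434 0.065 0.027]
hex_set 0.77 299 199 [ 0.459 -0.072  0.016]
cup 0.46 399 175 [ 0.53  -0.403  0.02 ]
cartridge 0.87 154 183 [0.521 0.397 0.033]
nest_socket 0.73 256 148 [0.634 0.064 0.018]
nest_puller 0.62 280 150 [ 0.627 -0.016  0.011]
nest_chain 0.91 126 150 [0.642 0.498 0.005]
nest_chain 0.83 318 241 [ 0.322 -0.129  0.008]
nest_chain 0.67 232 145 [0.647 0.143 0.016]
nest_hex 0.92 305 155 [ 0.608 -0.098  0.011]
{'time_s': 0.6, 'joint_positions': array([ 1.13091565e+00,  2.20368937e-01,  1.52650685e+00, -3.36519499e-05,
        1.39471624e+00, -1.26129749e-01]), 'qvel': array([-0.00062146,  0.00057202,  0.00138115, -0.0002068 , -0.00086955,
        0.00040089]), 'joint_efforts': array([ 7.99061741e-05, -4.94240320e+01, -3.87495410e+01,  6.99257478e-02,
        4.71366872e-02, -1.64804976e-05]), 'tcp_pos': array([0.19291813, 0.59446521, 0.23955327]), 'eef_rot': array([ 1.56229893e-01,  9.87720720e-01, -4.32574330e-06,  1.59941159e-05]), 'wrist_force': array([ 0.25320036, -0.16145724, -0.53702587]), 'moment': array([-0.02068416,  0.01938714,  0.01250313]), 'opening': 0.08724142760209395}
```

View pics/top0.png

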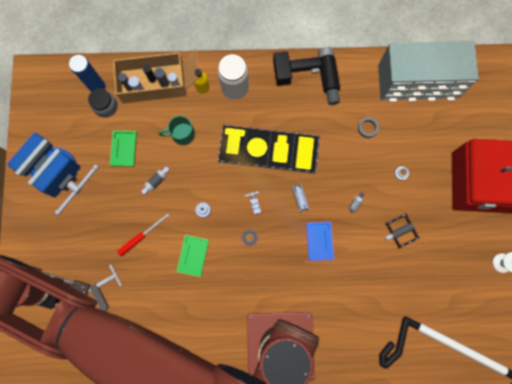

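View pics/scene0.png

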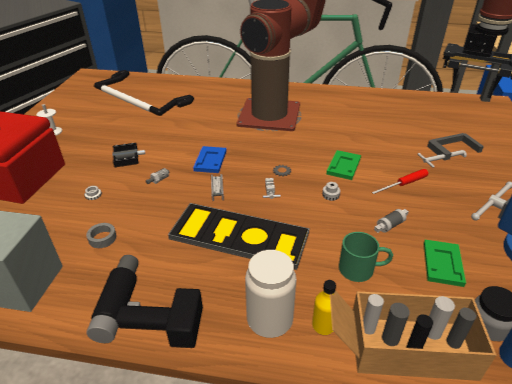

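Top picture: tray inlays from the left are T (232,145), round (257,148), puller (280,150) and oblong (305,155). The green (123,148; 192,256) and blue (319,241) plates are decoys. Candidates:
- **Socket:** (203,210). The cup at (402,172) and the rings at (368,127) and (250,238) are not it.
- **Puller:** (356,202). The cartridge at (155,180) is not it.
- **Chain tool:** (255,203). The dark frame at (402,231) is not it.
- **Hex set:** (300,197).

Next I'll make one close crop and measure with masks.

```bash
cat > m.py <<'E'
from h import *
for cam in ['top','scene']:
    i,d=env.grab_frame(cam); P=cloud(cam,d); cv2.imwrite(f'pics/{cam}1.png',i)
    for t in ['socket','puller','chain_tool','hex_set','cup','cartridge']:
        for r in env.regions_of(t,cam)[:2]:
            m=r['pixels']&(d>0); q=P[m]; q=q[q[:,2]>.008]
            if len(q)<8: continue
            c=q[:,:2]-q[:,:2].mean(0); ang=np.degrees(np.arctan2(*np.linalg.svd(c,full_matrices=0)[2][0][::-1]))
            (rc,rs,ra)=cv2.minAreaRect(q[:,:2].astype(np.float32)*1000)
            print(cam,t,round(r['conf'],2),m.sum(),'bb',np.round(r['bbox']),'mean',q.mean(0).round(3),'zmax',np.percentile(q[:,2],[50,95]).round(3),'pca',ang.round(1),'rect',np.round(rc),np.round(rs),round(ra,1))
    # tray: yellow pocket floors
    hsv=cv2.cvtColor(i,cv2.COLOR_BGR2HSV); m=cv2.inRange(hsv,(22,150,120),(38,255,255)).astype(np.uint8)
    n,l,s,_=cv2.connectedComponentsWithStats(m)
    for k in range(1,n):
        if s[k,4]>80:
            q=P[(l==k)&(d>0)]; rc,rs,ra=cv2.minAreaRect(q[:,:2].astype(np.float32)*1000)
            print(cam,'yellow',s[k],q.mean(0).round(3),np.round(rc),np.round(rs),round(ra,1))
    T=P[(np.abs(P[...,2]-.017)<.008)&(i.max(2)<60)&(P[...,0]>.55)&(P[...,0]<.72)&(P[...,1]>-.2)&(P[...,1]<.25)]
    print(cam,'tray',len(T),T[:,2].mean(),cv2.minAreaRect(T[:,:2].astype(np.float32)*1000))
    print('bench z',np.median(P[215:225,270:290,2]) if cam=='top' else np.median(P[200:205,300:310,2]))
i=cv2.imread('pics/top1.png')
a=cv2.resize(i[118:252,186:420],None,fx=3.4,fy=3.4,interpolation=cv2.INTER_CUBIC); cv2.imwrite('pics/crop1.png',a)
E
python3 m.py
```

```text
top socket 0.6 181 bb [195. 203. 212. 217.] mean [0.429 0.239 0.027] zmax [0.026 0.041] pca -144.4 rect [431. 240.] [46. 47.] 87.3
top puller 0.74 182 bb [346. 195. 363. 212.] mean [ 0.442 -0.258  0.023] zmax [0.023 0.031] pca 145.4 rect [ 443. -261.] [31. 75.] 59.3
top puller 0.57 781 bb [219. 126. 247. 162.] mean [0.646 0.139 0.016] zmax [0.015 0.023] pca 174.6 rect [650. 138.] [ 76. 122.] 81.3
top chain_tool 0.54 157 bb [245. 191. 261. 214.] mean [0.448 0.072 0.022] zmax [0.022 0.032] pca -164.7 rect [448.  77.] [74. 40.] 5.1
top hex_set 0.79 248 bb [295. 185. 309. 214.] mean [ 0.46  -0.077  0.022] zmax [0.022 0.029] pca -164.3 rect [461. -78.] [83. 33.] 15.9
top cup 0.7 120 bb [398. 170. 414. 178.] mean [ 0.537 -0.415  0.017] zmax [0.018 0.026] pca 102.2 rect [ 538. -417.] [40. 39.] 65.5
top cartridge 0.57 264 bb [144. 170. 168. 193.] mean [0.53  0.392 0.031] zmax [0.032 0.04 ] pca 135.5 rect [531. 394.] [ 33. 105.] 45.9
top yellow [195  73  13  13 103] [0.847 0.236 0.09 ] [849. 236.] [27. 45.] 42.4
top yellow [224 128  22  27 403] [0.666 0.139 0.011] [661. 140.] [70. 92.] 78.8
t
[... 1243 characters left out ...]
68 bb [373. 213. 408. 230.] mean [0.544 0.391 0.028] zmax [0.029 0.037] pca -47.1 rect [535. 394.] [ 35. 116.] 43.6
scene yellow [179 209  32  29 475] [ 0.615 -0.1    0.009] [616. -99.] [ 51. 111.] 81.4
scene yellow [212 218  25  25 356] [ 0.626 -0.02   0.009] [630. -20.] [48. 90.] 82.3
scene yellow [241 228  27  16 335] [0.636 0.059 0.009] [637.  59.] [60. 64.] 10.1
scene yellow [275 234  21  27 316] [0.654 0.141 0.01 ] [662. 139.] [93. 46.] 3.7
scene yellow [313 291  20  44 662] [0.876 0.235 0.061] [893. 248.] [98. 36.] 22.7
scene tray 2581 0.016593074140934118 ((635.7826538085938, 20.848114013671875), (324.374755859375, 129.92721557617188), 82.06620025634766)
bench z 0.0005140411733385863
```

View pics/crop1.png

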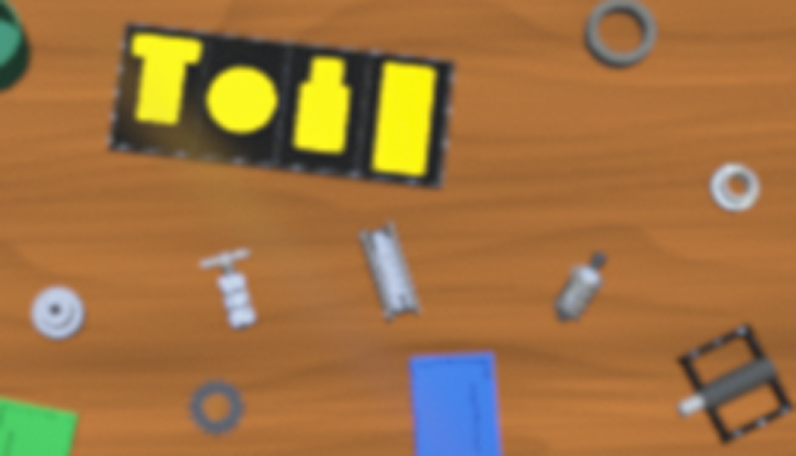

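The crop confirms the choices: socket (56,312), chain tool (236,295, cross bar far side), hex set (390,272) and puller (580,288, screw towards far right). The inlays run T, round, puller, oblong from the left. Now I'll refine the poses with both views merged.

```bash
cat > go.py <<'E'
import sys
from h import *
# usage: go.py x y z(mm, TCP) yawline(deg)
x,y,z,a=map(float,sys.argv[1:5]); s=env.observe(); r=R.from_quat(s['eef_rot']).as_matrix()
cur=np.degrees(np.arctan2(r[1,0],r[0,0])); 
dz=-(((a-cur)+90)%180-90)
print('t',s['time_s'],'tcp',s['tcp_pos'].round(4),'toolx',cur.round(1),'tilt',r[:,2].round(3),'F',s['wrist_force'].round(1),'open',round(s['opening'],4),'q',s['joint_positions'].round(2))
print('shift cm',(r.T@(np.array([x,y,z])/1000-s['tcp_pos'])*100).round(2),'az',round(dz,1))
E
python3 - <<'E'
from h import *
M={}
for cam in ['top','scene']:
    i,d=env.grab_frame(cam); P=cloud(cam,d)
    for t in ['socket','puller','chain_tool','hex_set']:
        m=env.regions_of(t,cam)[0]['pixels']&(d>0); M.setdefault(t,[]).append(P[m])
    if cam=='top':
        q=P[(P[...,2]>.03)&(P[...,0]>.5)&(P[...,0]<.85)&(abs(P[...,1])<.36)]
        for lo in range(-36,36,6):
            w=q[(q[:,1]>lo/100)&(q[:,1]<=lo/100+.06)]
            if len(w): print('tall y',lo,'x',w[:,0].min().round(3),w[:,0].max().round(3),'zmax',w[:,2].max().round(3))
def ext(q,ang):
    c,s=np.cos(np.radians(ang)),np.sin(np.radians(ang)); X=np.array([[c,s],[-s,c]]); p=q[:,:2]@X.T*1000
    e=np.percentile(p,[1,99],axis=0); return (e.mean(0)@X).round(1),(e[1]-e[0]).round(1)
for t,zs in dict(socket=[.008,.03],puller=[.008,.02],chain_tool=[.008,.021],hex_set=[.008,.02]).items():
    for z in zs:
        for n,q in zip(['top','scene','both'],M[t]+[np.vstack(M[t])]):
            q=q[q[:,2]>z]; best=min(np.arange(-60,60,1),key=lambda a:np.prod(ext(q,a)[1]))
            if t=='socket': best=0
            c=q[:,:2]-q[:,:2].mean(0); v=np.linalg.svd(c,full_matrices=0)[2][0]
            print(t,z,n,len(q),best,'ctr,size',*ext(q,best),'mean',(q[:,:2].mean(0)*1000).round(1),'pca',np.degrees(np.arctan(v[1]/v[0])).round(1))
E
```

```text
Traceback (most recent call last):
IndexError: list index out of range
```

```bash
cat > fit.py <<'E'
from h import *
M={}
for cam in ['top','scene']:
    i,d=env.grab_frame(cam); P=cloud(cam,d)
    # tools stand alone on the bench: crop cloud round the rough places instead of relying on a mask
    for t,c in dict(socket=(435,239),puller=(446,-260),chain_tool=(450,72),hex_set=(464,-78)).items():
        m=(np.hypot(P[...,0]-c[0]/1e3,P[...,1]-c[1]/1e3)<.062)&(d>0)&(P[...,2]>.008); M.setdefault(t,[]).append(P[m])
    if cam=='top':
        q=P[(P[...,2]>.03)&(P[...,0]>.5)&(P[...,0]<.85)&(abs(P[...,1])<.36)]
        for lo in range(-36,36,6):
            w=q[(q[:,1]>lo/100)&(q[:,1]<=lo/100+.06)]
            if len(w): print('tall y',lo,'x',w[:,0].min().round(3),w[:,0].max().round(3),'zmax',w[:,2].max().round(3))
def ext(q,ang):
    c,s=np.cos(np.radians(ang)),np.sin(np.radians(ang)); X=np.array([[c,s],[-s,c]]); p=q[:,:2]@X.T*1000
    e=np.percentile(p,[1,99],axis=0); return (e.mean(0)@X).round(1),(e[1]-e[0]).round(1)
for t,zs in dict(socket=[.008,.03],puller=[.008,.02],chain_tool=[.008,.021],hex_set=[.008,.02]).items():
    for z in zs:
        for n,q in zip(['top','scene','both'],M[t]+[np.vstack(M[t])]):
            q=q[q[:,2]>z]; best=min(np.arange(-60,60,1),key=lambda a:np.prod(ext(q,a)[1]))
            if t=='socket': best=0
            c=q[:,:2]-q[:,:2].mean(0); v=np.linalg.svd(c,full_matrices=0)[2][0]
            print(t,z,n,len(q),best,'ctr,size',*ext(q,best),'mean',(q[:,:2].mean(0)*1000).round(1),'pca',np.degrees(np.arctan(v[1]/v[0])).round(1))
E
python3 fit.py; python3 go.py 462 -78 120 14.5
```

```text
tall y -36 x 0.665 0.725 zmax 0.033
tall y -30 x 0.665 0.694 zmax 0.033
tall y -24 x 0.775 0.85 zmax 0.07
tall y -18 x 0.787 0.848 zmax 0.062
tall y -12 x 0.506 0.506 zmax 0.031
tall y 6 x 0.808 0.85 zmax 0.169
tall y 12 x 0.807 0.85 zmax 0.17
tall y 18 x 0.833 0.85 zmax 0.136
tall y 24 x 0.654 0.85 zmax 0.132
tall y 30 x 0.563 0.85 zmax 0.107
socket 0.008 top 207 0 ctr,size [424.1 243.9] [70.5 97.3] mean [428.1 239.1] pca 76.3
socket 0.008 scene 234 0 ctr,size [438.6 238.7] [38.8 46.2] mean [441.9 238.5] pca -89.2
socket 0.008 both 441 0 ctr,size [425.6 240.6] [66.1 83.4] mean [435.4 238.8] pca 69.6
socket 0.03 top 77 0 ctr,size [432.2 239.5] [29.7 28.6] mean [431.  239.9] pca 43.5
socket 0.03 scene 80 0 ctr,size [433.7 239.2] [29.6 29.8] mean [435.8 238.6] pca -8.7
socket 0.03 both 157 0 ctr,size [433.  239.2] [31.  29.6] mean [433.4 239.2] pca -5.5
puller 0.008 top 183 -17 ctr,size [ 447.6 -250.6] [77.5 78.9] mean [ 442.  -256.4] pca -32.7
puller 0.008 scene 194 -33 ctr,size [ 448.4 -259.7] [73.2 25.8] mean [ 450.2 -257.6] pca -40.8
puller 0.008 both 377 15 ctr,size [ 443.5 -259.4
[... 878 characters left out ...]
t 0.008 top 291 2 ctr,size [465.1 -82.4] [92.  62.1] mean [463.7 -77.2] pca 16.4
hex_set 0.008 scene 242 15 ctr,size [467.7 -77.7] [87.  30.8] mean [472.  -76.8] pca 13.7
hex_set 0.008 both 533 19 ctr,size [465.9 -78.5] [90.  40.3] mean [467.5 -77. ] pca 14.7
hex_set 0.02 top 196 15 ctr,size [463.9 -77. ] [86.2 32. ] mean [461.  -78.1] pca 15.4
hex_set 0.02 scene 195 15 ctr,size [467.7 -77.5] [87.7 30.6] mean [468.6 -78.1] pca 14.1
hex_set 0.02 both 391 15 ctr,size [465.6 -77. ] [88.1 32.4] mean [464.8 -78.1] pca 14.3
t 1.65 tcp [0.1929 0.5945 0.2395] toolx 162.0 tilt [-0. -0. -1.] F [ 0.6 -0.8  0.1] open 0.0875 q [ 1.13  0.22  1.53 -0.    1.39 -0.13]
shift cm [-46.35 -55.65  11.95] az -32.5
```

```bash
python3 go.py 433 239 110 -8
```

```text
t 1.65 tcp [0.1929 0.5945 0.2395] toolx 162.0 tilt [-0. -0. -1.] F [ 0.6 -0.8  0.1] open 0.0875 q [ 1.13  0.22  1.53 -0.    1.39 -0.13]
shift cm [-33.81 -26.4   12.95] az -10.0
```

```bash
python3 -m creep '[[-4.2,-3.3,1.6,0,0,-1,6],[-8.5,-6.6,3.2,0,0,-3,6],[-12.7,-9.9,4.8,0,0,-4,6],[-16.9,-13.2,6.5,0,0,-5,6],[-21.1,-16.5,8.1,0,0,-6,6],[-25.4,-19.8,9.7,0,0,-8,6],[-29.6,-23.1,11.3,0,0,-9,6],[-33.8,-26.4,12.9,0,0,-10,6],[-33.8,-26.4,12.9,0,0,-10,6],[-33.8,-26.4,12.9,0,0,-10,6]]'; python3 go.py 433 239 39 -8
```

```text
time_s: 2.9
tcp_pos: [0.433, 0.2392, 0.1107]
eef_rot: [0.07, 0.998, 0.0, -0.0]
wrist_force: [0.1, -0.6, -0.5]
opening: 0.0599
t 2.9 tcp [0.433  0.2392 0.1107] toolx 172.0 tilt [-0.  0. -1.] F [ 0.1 -0.6 -0.5] open 0.0599 q [ 0.34  0.04  1.98  0.    1.12 -1.09]
shift cm [-0.01 -0.02  7.17] az -0.0
```

Accurate tracking. Next I descend, grip and lift.

```bash
python3 -m creep '[[0,0,3,0,0,0,6],[0,0,6,0,0,0,6],[0,0,7.1,0,0,0,6],[0,0,7.1,0,0,0,6],[0,0,7.1,0,0,0,2],[0,0,7.1,0,0,0,2],[0,0,7.1,0,0,0,2],[0,0,7.1,0,0,0,2],[0,0,7.1,0,0,0,2],[0,0,4,0,0,0,2],[0,0,0,0,0,0,2],[0,0,0,0,0,0,2]]'; python3 go.py 638.5 60 111 -8
```

```text
time_s: 4.4
tcp_pos: [0.4352, 0.2399, 0.1135]
eef_rot: [0.07, 0.998, 0.001, 0.003]
wrist_force: [0.4, -1.1, -3.2]
opening: 0.0302
t 4.4 tcp [0.4352 0.2399 0.1135] toolx 172.0 tilt [ 0.006  0.002 -1.   ] F [ 0.4 -1.1 -3.2] open 0.0302 q [ 0.34  0.04  1.97  0.    1.12 -1.09]
shift cm [-22.62 -14.99   0.33] az 0.0
```

```bash
python3 -m creep '[[-4.6,-3,0,0,0,0,2],[-9.1,-6,0,0,0,0,2],[-13.7,-8.9,0,0,0,0,2],[-18.3,-11.9,0,0,0,0,2],[-22.8,-14.9,0,0,0,0,2],[-22.8,-14.9,0,0,0,0,2],[-22.8,-14.9,0,0,0,0,2]]'; python3 - <<'E'
from h import *
for cam in ['scene','top']:
    i,d=env.grab_frame(cam); 
    i=i[130:280,130:370] if cam=='scene' else i[100:230,170:380]
    cv2.imwrite(f'pics/{cam}2.png',cv2.resize(i,None,fx=3,fy=3,interpolation=cv2.INTER_CUBIC))
E
python3 go.py 638.5 60 48 -8
```

```text
time_s: 5.28
tcp_pos: [0.6365, 0.0599, 0.1083]
eef_rot: [0.07, 0.998, 0.0, -0.002]
wrist_force: [-0.4, 0.3, -1.3]
opening: 0.0307
t 5.375 tcp [0.6365 0.0608 0.1092] toolx 172.1 tilt [-0.003  0.    -1.   ] F [-1.   0.2 -1.7] open 0.0301 q [-0.03  0.37  1.59  0.    1.18 -1.46]
shift cm [-0.23 -0.05  6.12] az 0.1
```

View pics/scene2.png

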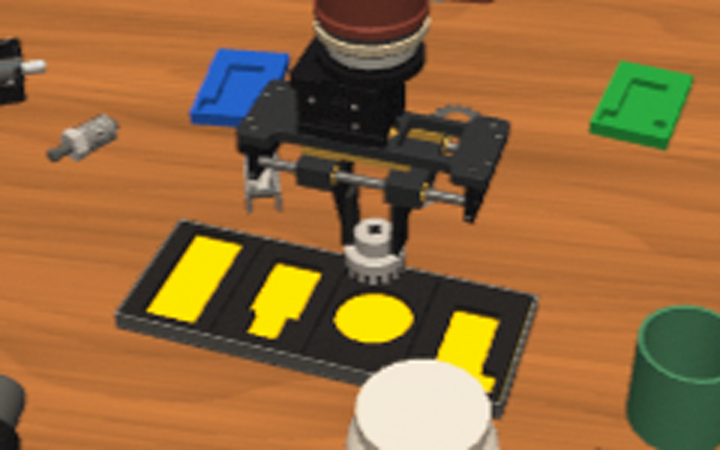

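The socket hangs at scene-crop (375,250), apparently a little ahead of the fingers, so I'll measure its offset from the TCP.

```bash
python3 - <<'E'
from h import *
for cam in ['scene','top']:
    i,d=env.grab_frame(cam); P=cloud(cam,d); s=env.observe()['tcp_pos']
    q=P[(abs(P[...,1]-s[1])<.03)&(abs(P[...,0]-s[0])<.05)&(P[...,2]>.04)&(P[...,2]<.13)]
    print(cam,s.round(4))
    for z in np.arange(.04,.13,.006):
        w=q[(q[:,2]>z)&(q[:,2]<=z+.006)]
        if len(w)>3: print(z.round(3),len(w),(np.percentile(w[:,:2],[2,50,98],axis=0)*1000).round().tolist())
E
```

```text
scene [0.6367 0.0609 0.1097]
0.064 5 [[654.0, 49.0], [658.0, 59.0], [659.0, 66.0]]
0.07 35 [[639.0, 40.0], [655.0, 66.0], [660.0, 84.0]]
0.076 42 [[638.0, 41.0], [656.0, 67.0], [661.0, 84.0]]
0.082 48 [[638.0, 41.0], [655.0, 65.0], [660.0, 84.0]]
0.088 69 [[639.0, 39.0], [650.0, 61.0], [658.0, 82.0]]
0.094 44 [[632.0, 40.0], [647.0, 66.0], [652.0, 86.0]]
0.1 100 [[621.0, 38.0], [642.0, 60.0], [652.0, 84.0]]
0.106 44 [[625.0, 38.0], [641.0, 63.0], [650.0, 86.0]]
0.112 26 [[625.0, 36.0], [643.0, 46.0], [649.0, 85.0]]
0.118 25 [[627.0, 36.0], [642.0, 46.0], [650.0, 87.0]]
0.124 28 [[624.0, 34.0], [643.0, 46.0], [650.0, 88.0]]
top [0.637  0.0609 0.1101]
0.1 4 [[636.0, 63.0], [636.0, 69.0], [636.0, 75.0]]
```

The socket is centred on the TCP, so I lower and release it.

```bash
python3 -m creep '[[-0.1,0,2.5,0,0,0,2],[-0.1,0,4.5,0,0,0,2],[-0.1,0,5.6,0,0,0,2],[-0.1,0,6.1,0,0,0,2],[-0.1,0,6.1,0,0,0,2],[-0.1,0,6.1,0,0,0,5],[-0.1,0,6.1,0,0,0,5],[-0.1,0,6.1,0,0,0,5],[-0.1,0,3,0,0,0,5],[-0.1,0,-1,0,0,0,5],[-0.1,0,-1,0,0,0,5]]'; python3 go.py 441 69 90 15
```

```text
time_s: 6.85
tcp_pos: [0.6422, 0.0596, 0.1254]
eef_rot: [0.07, 0.998, 0.0, 0.004]
wrist_force: [1.0, 0.4, -0.1]
opening: 0.0498
t 6.85 tcp [0.6422 0.0596 0.1254] toolx 172.0 tilt [ 0.008 -0.    -1.   ] F [ 1.   0.4 -0.1] open 0.0498 q [-0.03  0.36  1.58  0.    1.2  -1.46]
shift cm [20.08 -1.87  3.37] az -23.0
```

```bash
python3 -m creep '[[5,-0.5,0,0,0,-6,5],[10,-1,1,0,0,-12,5],[15,-1.5,2,0,0,-18,5],[19.8,-1.9,3,0,0,-23,5],[19.8,-1.9,3,0,0,-23,5],[19.8,-1.9,3,0,0,-23,5],[19.8,-1.9,3,0,0,-23,5]]'; python3 - <<'E'
from h import *
for cam in ['top','scene']:
    i,d=env.grab_frame(cam); P=cloud(cam,d)
    q=P[(abs(P[...,1]-.06)<.036)&(abs(P[...,0]-.6385)<.036)&(P[...,2]>.022)]
    b=q[q[:,2]>.039]; print(cam,'socket skirt',(np.percentile(q,[2,98],axis=0)*1000).round(1).tolist(),'boss',b.mean(0).round(4),len(b))
    if cam=='scene':
        cv2.imwrite('pics/s3.png',cv2.resize(i[130:280,130:370],None,fx=3,fy=3,interpolation=cv2.INTER_CUBIC))
E
python3 go.py 441 69 28 15
```

```text
time_s: 7.72
tcp_pos: [0.442, 0.0682, 0.0913]
eef_rot: [-0.13, 0.991, -0.0, 0.001]
wrist_force: [0.0, -0.6, -0.1]
opening: 0.0498
top socket skirt [[607.2, 38.4, 22.2], [672.7, 90.4, 50.7]] boss [0.6369 0.0611 0.0452] 73
scene socket skirt [[626.4, 39.3, 23.0], [663.2, 81.4, 46.9]] boss [0.6417 0.0608 0.0446] 109
t 7.825 tcp [0.4417 0.0682 0.0911] toolx -165.0 tilt [ 0.001 -0.    -1.   ] F [ 0.2  0.1 -0.1] open 0.05 q [-0.02 -0.04  2.11 -0.    1.08 -1.86]
shift cm [0.05 0.09 6.31] az -0.0
```

View pics/s3.png

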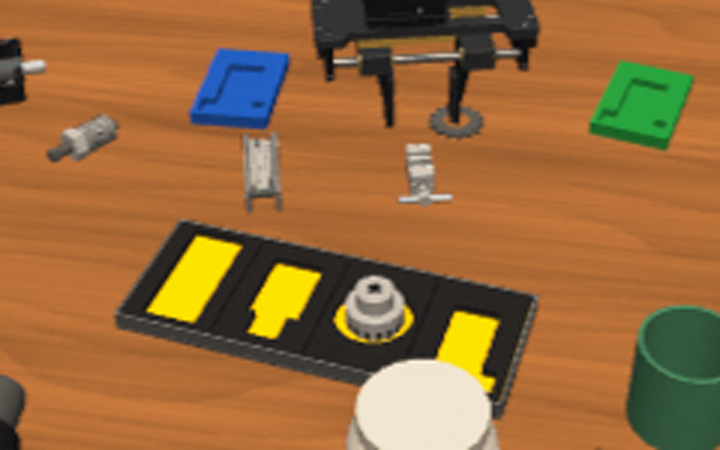

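The socket (375,305 in the crop) sits down in its round pocket, boss top at about 45 mm as expected. Next is the chain tool.

```bash
python3 -m creep '[[0.1,0.1,3,0,0,0,5],[0.1,0.1,5.2,0,0,0,5],[0.1,0.1,6.2,0,0,0,5],[0.1,0.1,6.2,0,0,0,5],[0.1,0.1,6.2,0,0,0,5],[0.1,0.1,6.2,0,0,0,1.2],[0.1,0.1,6.2,0,0,0,1.2],[0.1,0.1,6.2,0,0,0,1.2],[0.1,0.1,6.2,0,0,0,1.2],[0.1,0.1,6.2,0,0,0,1.2],[0.1,0.1,3,0,0,0,1.2],[0.1,0.1,-3,0,0,0,1.2],[0.1,0.1,-3,0,0,0,1.2],[0.1,0.1,-3,0,0,0,1.2]]'; python3 go.py 650 140 120 -8.2
python3 - <<'E'
from h import *
for cam in ['scene']:
    i,d=env.grab_frame(cam); P=cloud(cam,d)
    cv2.imwrite('pics/s4.png',cv2.resize(i[130:280,130:370],None,fx=3,fy=3,interpolation=cv2.INTER_CUBIC))
E
```

```text
time_s: 9.57
tcp_pos: [0.4383, 0.0691, 0.1198]
eef_rot: [-0.131, 0.991, 0.0, -0.001]
wrist_force: [0.5, -0.2, -3.5]
opening: 0.0215
t 9.575 tcp [0.4383 0.0691 0.1198] toolx -165.0 tilt [-0.001  0.    -1.   ] F [ 0.5 -0.2 -3.5] open 0.0215 q [-0.02 -0.1   2.1   0.    1.14 -1.85]
shift cm [-22.28   1.36  -0.04] az 23.2
```

View pics/s4.png

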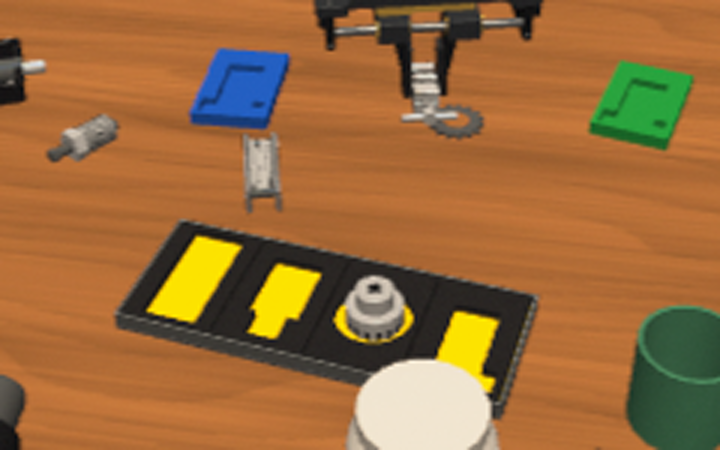

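```bash
python3 -m creep '[[-4.5,0.3,0,0,0,5,1.2],[-9,0.6,0,0,0,10,1.2],[-13.5,0.8,0,0,0,15,1.2],[-18,1.1,0,0,0,20,1.2],[-22.2,1.4,0,0,0,23.2,1.2],[-22.2,1.4,0,0,0,23.2,1.2],[-22.2,1.4,0,0,0,23.2,1.2],[-22.2,1.4,0,0,0,23.2,1.2]]'; cat > held.py <<'E'
from h import *
s=env.observe(); r=R.from_quat(s['eef_rot']).as_matrix(); t=s['tcp_pos']
for cam in ['scene','top']:
    i,d=env.grab_frame(cam); P=cloud(cam,d); L=(P-t)@r*1000; L[...,0]*=-1  # L: along tool -x (=away from base), y, below tcp
    q=L[(abs(L[...,0])<70)&(abs(L[...,1])<40)&(L[...,2]>-12)&(L[...,2]<45)&(P[...,2]>.035)]
    for z in range(-12,45,5):
        w=q[(q[:,2]>z)&(q[:,2]<=z+5)]
        if len(w)>4: print(cam,'below tcp',z,len(w),np.percentile(w[:,:2],[2,50,98],axis=0).round().tolist())
    if cam=='scene':
        import sys; cv2.imwrite(f'pics/{sys.argv[1]}.png',cv2.resize(i[130:280,130:370],None,fx=3,fy=3,interpolation=cv2.INTER_CUBIC))
E
python3 held.py s5; python3 go.py 650 140 38.5 -8.2
```

```text
time_s: 10.62
tcp_pos: [0.6484, 0.1397, 0.1195]
eef_rot: [0.071, 0.997, -0.0, -0.001]
wrist_force: [0.2, -0.1, -2.0]
opening: 0.0217
scene below tcp -12 18 [[-9.0, -20.0], [7.0, -11.0], [11.0, 21.0]]
scene below tcp -7 22 [[-9.0, -19.0], [9.0, -11.0], [11.0, 20.0]]
scene below tcp -2 100 [[-23.0, -17.0], [8.0, -1.0], [24.0, 20.0]]
scene below tcp 3 61 [[-18.0, -15.0], [8.0, 0.0], [24.0, 20.0]]
scene below tcp 8 106 [[-14.0, -20.0], [37.0, 2.0], [48.0, 20.0]]
scene below tcp 13 49 [[6.0, -21.0], [40.0, 6.0], [48.0, 23.0]]
scene below tcp 18 12 [[10.0, -8.0], [24.0, 6.0], [46.0, 11.0]]
scene below tcp 23 5 [[8.0, 4.0], [21.0, 8.0], [24.0, 11.0]]
t 10.725 tcp [0.649  0.1398 0.1206] toolx 171.8 tilt [-0. -0. -1.] F [ 1.  -0.2 -1.7] open 0.0215 q [ 0.09  0.41  1.52 -0.    1.21 -1.33]
shift cm [-0.1   0.03  8.21] az 0.0
```

View pics/s5.png

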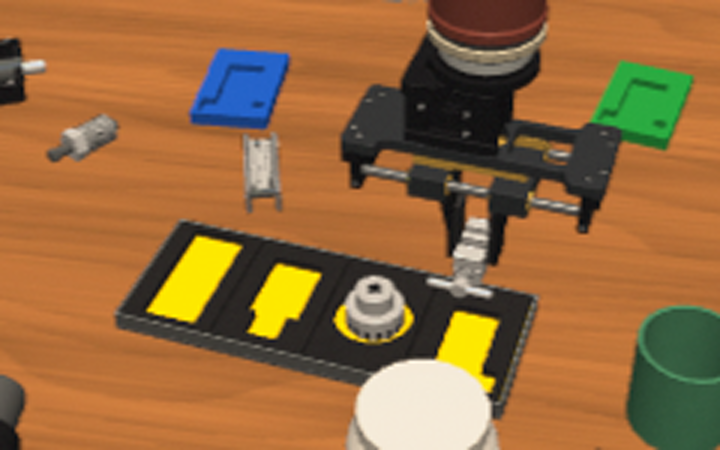

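The chain tool is held level, body centred on the TCP (−23…24 mm) and cross bar on the T side. I lower and release it.

```bash
python3 -m creep '[[-0.1,0,3,0,0,0,1.2],[-0.1,0,5.5,0,0,0,1.2],[-0.1,0,7.5,0,0,0,1.2],[-0.1,0,8.1,0,0,0,1.2],[-0.1,0,8.1,0,0,0,1.2],[-0.1,0,8.1,0,0,0,1.2],[-0.1,0,8.1,0,0,0,4.5],[-0.1,0,8.1,0,0,0,4.5],[-0.1,0,8.1,0,0,0,4.5],[-0.1,0,5,0,0,0,5],[-0.1,0,0,0,0,0,5],[-0.1,0,0,0,0,0,5],[-0.1,0,0,0,0,0,5]]'; python3 go.py 465.5 -77.5 90 14.7
```

```text
time_s: 12.35
tcp_pos: [0.6508, 0.14, 0.1206]
eef_rot: [0.071, 0.997, 0.0, 0.0]
wrist_force: [-1.0, 0.1, -0.8]
opening: 0.0498
t 12.35 tcp [0.6508 0.14   0.1206] toolx 171.8 tilt [ 0.  0. -1.] F [-1.   0.1 -0.8] open 0.0498 q [ 0.09  0.42  1.51  0.    1.21 -1.33]
shift cm [ 15.25 -24.16   3.05] az -22.9
```

```bash
python3 -m creep '[[3,-4.8,0,0,0,-5,5.5],[6,-9.7,1,0,0,-10,5.5],[9,-14.5,2,0,0,-15,5.5],[12,-19.3,3,0,0,-20,5.5],[15.2,-24.2,3,0,0,-22.9,5.5],[15.2,-24.2,3,0,0,-22.9,5.5],[15.2,-24.2,3,0,0,-22.9,5.5],[15.2,-24.2,3,0,0,-22.9,5.5]]'; python3 - <<'E'
from h import *
for cam in ['top','scene']:
    i,d=env.grab_frame(cam); P=cloud(cam,d)
    u=np.array([.99,-.143]);v=np.array([.143,.99]); D=P[...,:2]-[.65,.14]; X=D@u*1000;Y=D@v*1000
    for lo,hi in [(.021,.03),(.03,.045)]:
        m=(abs(X)<58)&(abs(Y)<38)&(P[...,2]>lo)&(P[...,2]<hi); print(cam,lo,m.sum(),np.percentile(X[m],[3,97]).round(1),np.percentile(Y[m],[3,97]).round(1),P[m][:,2].max().round(3))
    if cam=='top': cv2.imwrite('pics/t6.png',cv2.resize(i[110:230,180:340],None,fx=4,fy=4,interpolation=cv2.INTER_CUBIC))
E
python3 go.py 465.5 -77.5 29 14.7
```

```text
time_s: 13.35
tcp_pos: [0.4664, -0.0771, 0.0902]
eef_rot: [-0.129, 0.992, 0.0, -0.0]
wrist_force: [-0.1, -1.1, 0.1]
opening: 0.0549
top 0.021 124 [-54.7  56. ] [-36.6  36.2] 0.03
top 0.03 82 [-24.5  41.8] [-9.2 13.4] 0.043
scene 0.021 95 [-14.4  48.3] [-12.6  21.6] 0.03
scene 0.03 139 [-21.6  26.5] [-9.1 11.2] 0.04
t 13.45 tcp [ 0.4665 -0.0771  0.0904] toolx -165.2 tilt [-0.  0. -1.] F [ 1.5 -0.1  0.8] open 0.0551 q [-0.33  0.02  2.04  0.    1.08 -2.16]
shift cm [ 0.11 -0.02  6.14] az 0.1
```

View pics/t6.png

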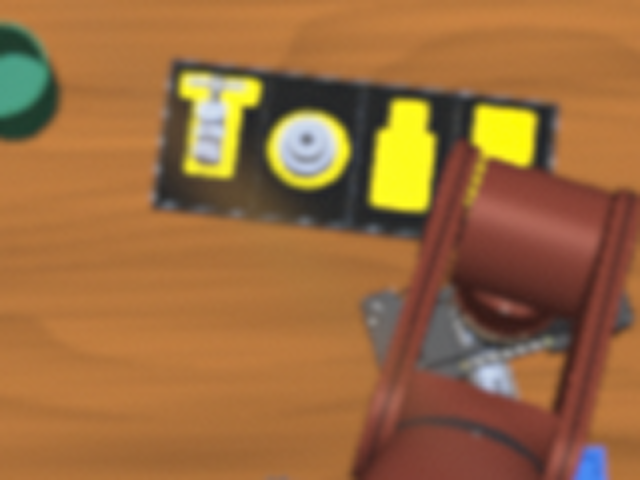

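The chain tool lies in its T pocket (top crop 210,125), body top 36 mm; the socket is seated too. Next is the hex set.

```bash
python3 -m creep '[[0.1,0,3,0,0,0,5.5],[0.1,0,5.2,0,0,0,5.5],[0.1,0,6.1,0,0,0,5.5],[0.1,0,6.1,0,0,0,5.5],[0.1,0,6.1,0,0,0,5.5],[0.1,0,6.1,0,0,0,2.2],[0.1,0,6.1,0,0,0,2.2],[0.1,0,6.1,0,0,0,2.2],[0.1,0,6.1,0,0,0,2.2],[0.1,0,6.1,0,0,0,2.2],[0.1,0,3,0,0,0,2.2],[0.1,0,-2,0,0,0,2.2],[0.1,0,-2,0,0,0,2.2],[0.1,0,-2,0,0,0,2.2]]'; python3 go.py 616 -98 110 -8.2
```

```text
time_s: 15.2
tcp_pos: [0.4644, -0.078, 0.1098]
eef_rot: [-0.128, 0.992, 0.0, -0.0]
wrist_force: [0.2, 1.0, -2.0]
opening: 0.0317
t 15.2 tcp [ 0.4644 -0.078   0.1098] toolx -165.3 tilt [-0.001  0.    -1.   ] F [ 0.2  1.  -2. ] open 0.0317 q [-0.33 -0.01  2.04  0.    1.12 -2.16]
shift cm [-14.15  -5.79  -0.03] az 22.9
```

```bash
python3 -m creep '[[-3.5,-1.5,0,0,0,6,2.2],[-7,-3,0,0,0,12,2.2],[-10.5,-4.4,0,0,0,18,2.2],[-14.1,-5.8,0,0,0,22.9,2.2],[-14.1,-5.8,0,0,0,22.9,2.2],[-14.1,-5.8,0,0,0,22.9,2.2],[-14.1,-5.8,0,0,0,22.9,2.2]]'; python3 held.py s7 | grep scene;  python3 go.py 616 -98 38.5 -8.2
```

```text
time_s: 16.08
tcp_pos: [0.6146, -0.0981, 0.1095]
eef_rot: [0.071, 0.997, 0.0, -0.001]
wrist_force: [0.4, 0.7, -1.3]
opening: 0.0315
scene below tcp -12 27 [[-11.0, -23.0], [6.0, -16.0], [11.0, 26.0]]
scene below tcp -7 19 [[-9.0, -24.0], [7.0, -16.0], [10.0, 26.0]]
scene below tcp -2 36 [[-21.0, -22.0], [7.0, 14.0], [40.0, 26.0]]
scene below tcp 3 177 [[-34.0, -19.0], [10.0, -4.0], [43.0, 25.0]]
scene below tcp 8 117 [[-34.0, -20.0], [12.0, 1.0], [44.0, 25.0]]
scene below tcp 13 42 [[-41.0, -16.0], [28.0, 16.0], [46.0, 25.0]]
scene below tcp 18 25 [[-43.0, -13.0], [25.0, 16.0], [46.0, 17.0]]
scene below tcp 23 26 [[-39.0, -12.0], [31.0, 16.0], [46.0, 17.0]]
t 16.175 tcp [ 0.6153 -0.0983  0.1104] toolx 171.8 tilt [-0.001  0.    -1.   ] F [ 0.2  0.7 -2.5] open 0.0316 q [-0.28  0.34  1.64 -0.    1.17 -1.71]
shift cm [-0.07  0.04  7.19] az 0.0
```

View pics/s7.png

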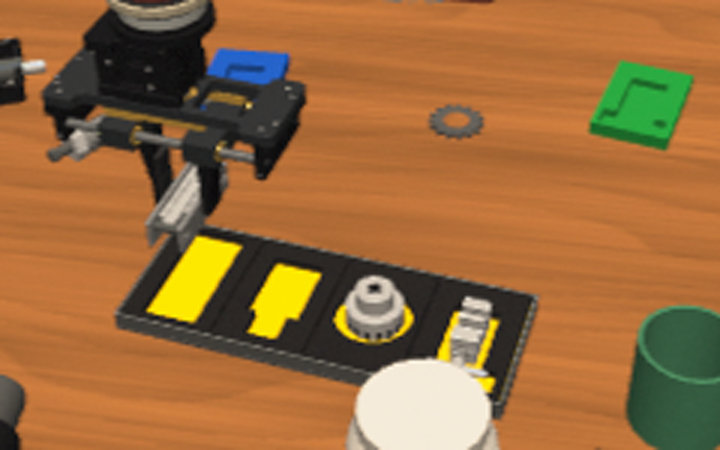

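The hex set (crop 180,210) is held level, aligned and centred (far end at 46 mm). I lower and release it.

```bash
python3 -m creep '[[-0.1,0,3,0,0,0,2.2],[-0.1,0,5.2,0,0,0,2.2],[-0.1,0,6.6,0,0,0,2.2],[-0.1,0,7.1,0,0,0,2.2],[-0.1,0,7.1,0,0,0,2.2],[-0.1,0,7.1,0,0,0,2.2],[-0.1,0,7.1,0,0,0,5],[-0.1,0,7.1,0,0,0,5],[-0.1,0,7.1,0,0,0,5],[-0.1,0,4,0,0,0,5],[-0.1,0,-1,0,0,0,5],[-0.1,0,-1,0,0,0,5],[-0.1,0,-1,0,0,0,5]]'; python3 go.py 439.5 -255.3 90 -36
```

```text
time_s: 17.8
tcp_pos: [0.617, -0.0986, 0.1205]
eef_rot: [0.071, 0.997, -0.0, 0.0]
wrist_force: [-0.2, 0.1, -0.2]
opening: 0.0504
t 17.8 tcp [ 0.617  -0.0986  0.1205] toolx 171.8 tilt [ 0. -0. -1.] F [-0.2  0.1 -0.2] open 0.0504 q [-0.28  0.33  1.63 -0.    1.18 -1.71]
shift cm [ 15.34 -18.04   3.05] az 27.8
```

```bash
python3 -m creep '[[3.1,-3.6,0,0,0,6,5],[6.1,-7.2,1,0,0,12,5],[9.2,-10.8,2,0,0,18,5],[12.3,-14.4,3,0,0,24,5],[15.3,-18,3,0,0,27.8,5],[15.3,-18,3,0,0,27.8,5],[15.3,-18,3,0,0,27.8,5]]'; python3 held.py s8 >/dev/null; python3 go.py 439.5 -255.3 27.5 -36
```

```text
time_s: 18.68
tcp_pos: [0.4397, -0.2545, 0.0896]
eef_rot: [0.309, 0.951, 0.001, -0.001]
wrist_force: [0.9, 0.1, 0.5]
opening: 0.0503
t 18.775 tcp [ 0.4405 -0.2541  0.09  ] toolx 144.1 tilt [-0.     0.001 -1.   ] F [ 1.  -0.4  0.5] open 0.05 q [-0.68  0.11  1.95  0.    1.08 -1.62]
shift cm [ 0.   -0.15  6.25] az 0.1
```

View pics/s8.png

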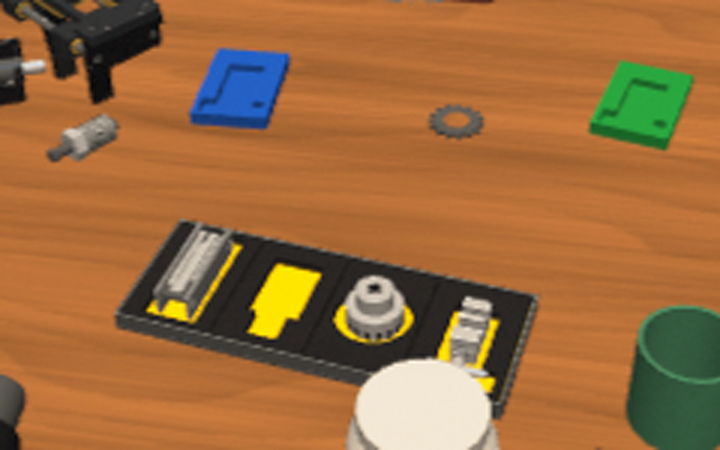

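The hex set lies in its pocket (crop 190,270). Next is the puller.

```bash
python3 -m creep '[[0,-0.1,3,0,0,0,5],[0,-0.1,5.2,0,0,0,5],[0,-0.1,6.2,0,0,0,5],[0,-0.1,6.2,0,0,0,5],[0,-0.1,6.2,0,0,0,5],[0,-0.1,6.2,0,0,0,1.8],[0,-0.1,6.2,0,0,0,1.8],[0,-0.1,6.2,0,0,0,1.8],[0,-0.1,6.2,0,0,0,1.8],[0,-0.1,6.2,0,0,0,1.8],[0,-0.1,3,0,0,0,1.8],[0,-0.1,-2.5,0,0,0,1.8],[0,-0.1,-2.5,0,0,0,1.8],[0,-0.1,-2.5,0,0,0,1.8]]'; python3 go.py 624.5 -18.4 115 -8.2
```

```text
time_s: 20.52
tcp_pos: [0.4389, -0.2553, 0.1146]
eef_rot: [0.309, 0.951, 0.0, -0.001]
wrist_force: [0.4, -0.3, -3.1]
opening: 0.0276
t 20.525 tcp [ 0.4389 -0.2553  0.1146] toolx 144.0 tilt [-0.001  0.001 -1.   ] F [ 0.4 -0.3 -3.1] open 0.0276 q [-0.68  0.07  1.94  0.    1.13 -1.63]
shift cm [-1.100e+00  3.007e+01 -3.000e-02] az -27.8
```

```bash
python3 -m creep '[[-0.2,5,0,0,0,-5,1.8],[-0.4,10,0,0,0,-10,1.8],[-0.6,15,0,0,0,-15,1.8],[-0.8,20,0,0,0,-20,1.8],[-1,25,0,0,0,-25,1.8],[-1.1,30,0,0,0,-27.8,1.8],[-1.1,30,0,0,0,-27.8,1.8],[-1.1,30,0,0,0,-27.8,1.8]]'; python3 held.py s9;  python3 go.py 624.5 -18.4 37.5 -8.2
```

```text
time_s: 21.52
tcp_pos: [0.6228, -0.0194, 0.1129]
eef_rot: [0.071, 0.997, -0.0, -0.002]
wrist_force: [-0.0, -0.6, -2.7]
opening: 0.0271
scene below tcp -12 22 [[-9.0, -22.0], [7.0, -14.0], [10.0, 24.0]]
scene below tcp -7 24 [[-12.0, -20.0], [7.0, -13.0], [10.0, 24.0]]
scene below tcp -2 94 [[-17.0, -19.0], [8.0, 1.0], [25.0, 22.0]]
scene below tcp 3 71 [[-17.0, -19.0], [7.0, 2.0], [26.0, 23.0]]
scene below tcp 8 70 [[-8.0, -21.0], [24.0, 3.0], [46.0, 23.0]]
scene below tcp 13 39 [[6.0, -18.0], [24.0, 6.0], [47.0, 23.0]]
scene below tcp 18 15 [[21.0, -11.0], [25.0, 5.0], [47.0, 13.0]]
scene below tcp 23 5 [[22.0, 3.0], [24.0, 4.0], [26.0, 8.0]]
t 21.625 tcp [ 0.6232 -0.0204  0.114 ] toolx 171.7 tilt [-0.003  0.    -1.   ] F [ 0.5 -0.  -2.5] open 0.027 q [-0.16  0.33  1.63 -0.    1.18 -1.59]
shift cm [-0.13  0.22  7.65] az -0.1
```

View pics/s9.png

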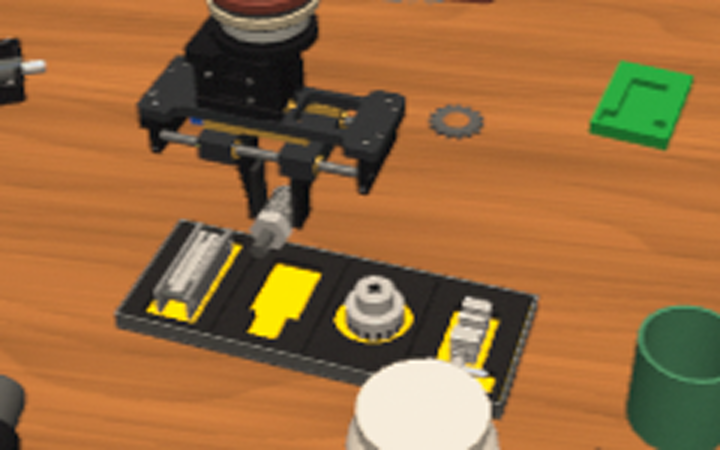

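The puller is held level with the head end at 47 mm (46 expected). I lower and release it.

```bash
python3 -m creep '[[-0.1,0.15,3,0,0,0,1.8],[-0.1,0.15,5.5,0,0,0,1.8],[-0.1,0.15,7,0,0,0,1.8],[-0.1,0.15,7.5,0,0,0,1.8],[-0.1,0.15,7.5,0,0,0,1.8],[-0.1,0.15,7.5,0,0,0,1.8],[-0.1,0.15,7.5,0,0,0,4.5],[-0.1,0.15,7.5,0,0,0,4.5],[-0.1,0.15,7.5,0,0,0,4.5],[-0.1,0.15,4,0,0,0,5],[-0.1,0.15,-2,0,0,0,5],[4,0.15,-5,0,0,0,5],[9,0.15,-5,0,0,0,5],[14,0.15,-5,0,0,0,5],[18,0.15,-5,0,0,0,5],[18,0.15,-5,0,0,0,5],[18,0.15,-5,0,0,0,5]]'; cat > chk.py <<'E'
from h import *
u=np.array([.99,-.143]);v=np.array([.143,.99])
N=dict(chain=(650,140),socket=(638.5,60),puller=(627.5,-18.8),hex=(616,-98))
i,d=env.grab_frame('scene'); P=cloud('scene',d)
for t,c in N.items():
    D=P[...,:2]*1000-c; X=D@u;Y=D@v; m=(abs(X)<58)&(abs(Y)<37)&(P[...,2]>.021)&(P[...,2]<.06)
    print(t,m.sum(),'X',np.percentile(X[m],[2,98]).round(1),'Y',np.percentile(Y[m],[2,98]).round(1),'top z',np.percentile(P[m][:,2],[90,99]).round(4))
    k=m&(P[...,2]>.03); A=np.c_[X[k],Y[k],np.ones(k.sum())]; 
    if t in('hex','chain'): k2=m&(P[...,2]>.033); print('  tilt',np.linalg.lstsq(np.c_[X[k2],Y[k2],np.ones(k2.sum())],P[k2][:,2]*1000,rcond=None)[0].round(3))
for t in ['cup','cartridge']:
    for r in env.regions_of(t,'scene')[:1]:
        q=P[r['pixels']&(d>0)]; q=q[q[:,2]>.008]; print(t,r['conf'],q.mean(0).round(3))
cv2.imwrite('pics/s10.png',cv2.resize(i[195:275,160:320],None,fx=5,fy=5,interpolation=cv2.INTER_CUBIC))
i,d=env.grab_frame('top'); cv2.imwrite('pics/t10.png',cv2.resize(i[115:185,200:340],None,fx=5,fy=5,interpolation=cv2.INTER_CUBIC))
print(env.observe()['time_s'],env.observe()['wrist_force'].round(1))
E
python3 chk.py
```

```text
time_s: 23.75
tcp_pos: [0.4478, 0.0074, 0.1664]
eef_rot: [0.071, 0.997, -0.0, 0.001]
wrist_force: [-0.4, 0.8, 0.9]
opening: 0.0498
chain 234 X [-21.   47.3] Y [-10.1  21.4] top z [0.0371 0.0384]
  tilt [-1.0000e-03 -5.0000e-03  3.5893e+01]
socket 271 X [-13.  24.] Y [-19.7  22.2] top z [0.0457 0.0474]
puller 235 X [-20.8  45.4] Y [-12.6  15.4] top z [0.0373 0.0391]
hex 380 X [-39.9  46.1] Y [-14.8  16.6] top z [0.0349 0.0365]
  tilt [-0.0000e+00  3.0000e-03  3.4571e+01]
cup 0.57 [ 0.545 -0.415  0.015]
cartridge 0.78 [0.544 0.391 0.028]
23.95 [ 0.1 -0.4 -0. ]
```

View pics/s10.png

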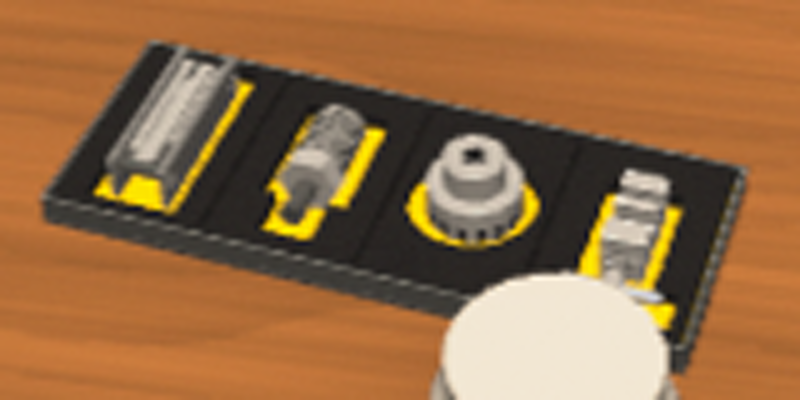

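View pics/t10.png

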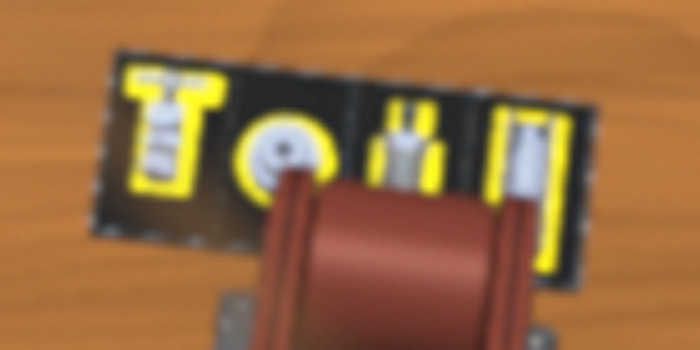

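All four tools sit in their own pockets with heights matching a full seat: 36, 45, 37 and 35 mm. The cup and cartridge have not moved, and the arm is clear.

```bash
python3 -c "
from workcell import env
print(env.finish_job())"
```

```text
the job is handed in; nothing more can be done
None
```

All four tools are back in their own cut-outs and I handed the job in. The robot clock read 23.95 s at the last check. The hand-in gives no verdict, so success rests on my own checks below.

- **Position:** all four appear within about 4 mm of their inlay origins in plan. The chain tool and hex set fitted flat.
- **Height:** tool tops read about 36 mm (chain tool), 45–47 mm (socket), 37–39 mm (puller) and 35–36 mm (hex set). These match tools resting on the pocket floor.
- **Look-alikes:** the cup and cartridge measured within 1 mm of their first positions.
- **Robot:** it was clear of everything and the wrist force read about zero.

**Failed or unclear:**
- One early detector call returned no result, so I measured from the depth images around the known positions instead.
- In the final views the jar partly hid the chain tool's cross bar and the arm partly hid the puller and hex set. Each of those three still showed clearly in the other camera.

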